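# Slide the specimen carrier round the L-slot to the microscope

### The arm

A 7-joint arm with a two-finger parallel gripper is mounted at the origin on the work surface. World frame = base frame: x ahead of the robot, y to its left, z up, the work surface at z = 0. Lengths are in m, angles in rad, forces in N, time in s.
With the tool pointing down it reaches from about 0.4 to 0.85 m from the base axis. Payload 4.5 kg.
Tool frame: the origin (TCP) lies on the centre line of the jaws, within the pads' length; the fingertips stand 8 mm ahead of it and the grasp point (between the pads) lies 11 mm behind it; z points along the fingers, y is the line along which they close (so a half turn about z gives the same grasp; the last joint's range is limited). The gripper opens to 88 mm and grips with 3 to 60 N. Pads are 18 mm wide; open, the fingers measure 123 mm over their backs; the gripper's body (75 mm by 187 mm) begins 45 mm behind the grasp point.
Start: joints at [1.31, 0.689, -0.195, 1.565, 0.157, 0.902, -0.215], TCP at [0.182, -0.598, 0.247] pointing down, gripper open.
Joint ranges: [-3.01, 3.01], [-0.46, 2.08], [-1.47, 1.51], [0.13, 2.56], [-1, 4.14], [0.04, 2.09], [-2.66, 2.66]. Speed limits (rad/s): [2.57, 2.57, 3.14, 3.14, 3.14, 3.14, 3.14].

### API

Orientations are given as a unit quaternion [w, x, y, z].
In Python, from cell import robot, read_camera gives the robot as it stands.
- The arm moves only by the shell command python3 -m handwheel FILE, which reads ROWS from the file FILE. ROWS is a JSON list that holds a single list of rows (three levels of brackets), with 1 to 8 rows, each of 5 numbers: dx, dy, dz in shares of the most that a row can go, 1 being 50 mm, then a turn about the tool's z in fractions of the full range, 1 being 90 degrees, then the finger opening in m; each row shifts and turns the commanded pose from where the row before left it, along the tool's axes as they then stand; what a row does not reach is not made up. A row lasts 1/10 s, in which the tool goes at most 0.05 m and 0.15 rad, less where a joint would pass 70% of its speed; a pose out of reach is approached as far as the arm can. The fingers move at their own pace and stop on an object; the grip force is fixed at half the most. Time passes only in rows, so rows that do not move let the fingers close. It prints the time, the measured TCP pose, the force, the opening and the grip force at its end. No shift or turn number may pass 1 either way. Input that does not fit is refused with a message, and nothing moves.
- robot.get_obs(): the state, without advancing time (a new reading comes with each control period).
- read_camera(name): name is "scene" or "top" or "wrist"; returns a dict with "color" (480x640x3 uint8, red, green, blue), "fx", "fy", "cx", "cy" (pixels), "k1" (the pictures are not rectified: a ray, as slopes to the right and down, at radius r is drawn at 1 + k1 r^2 times it, then the intrinsics apply), "pose" (4x4, takes a point from camera to world coordinates); the wrist camera has in their place "mount" (4x4, takes a point from camera to tool coordinates, whose origin is the TCP and whose axes are the flange's). Camera axes: x right, y down, z forward; pixel columns grow to the right and rows downward; lengths in m; the calibration is good to about 2 mm. A picture is of the moment at which its call begins: read the wrist's pose just before it. There is no depth.
- robot.job_done(): hands the job in; it is judged then, once.
The state is a dict: "time": time; "joints": joint angles; "joint_vel": joint speeds; "effort": joint torques, N m; "ee_pos": TCP position; "tool_rot": TCP orientation; "wrist_force": force on the tool from outside, world axes, zero at the start; "torque": the same for the moment, N m; "grip_width": finger opening in m; "gripper_force": force on a finger pad.
Only numpy, scipy, OpenCV 4.12 (cv2) and the standard library are available. Lean on these libraries where they do the work, as an engineer would, in place of code of your own. Each camera call takes 0.05 s, during which the arm holds its last target. There are 200 camera calls.

### The job

On the cream viewing stage, push the specimen carrier's black post with the fingertips along the L-shaped slot, round the corner, and on along the second leg until it is fully home at the end in front of the small level microscope. Only push it from outside: do not take the post between the fingers or lift it, leave the other things where they are, and finish with the hand clear.

Things in the scene. Friction and masses are not known exactly. Their poses are not given: they have to be found in the camera images.
- stage: Fixed cream stage: hollow box flat on the table, 195 mm (x -100 to +95) by 320 mm (y -115 to +205), top face 34 mm above the table. Origin on the table under the middle of the L, z up. A slot 18 mm wide through its 8 mm top plate: first leg 100 mm along stage +x, second 110 mm along stage +y. Only the microscope is fixed above the plate.
- lens (a point): Front of the lens of the black level microscope fixed on the stage beyond the end of the second leg, looking back along it; 40.5 mm past home in stage y, 43 mm above the plate. The tube is 34 mm thick, 101 mm long away from home; its top is 61 mm above the plate. Axes as the stage.
- load (a point): Point on the plate's top face, on the slot's centre line, where the carrier's axis stands when it is at the very beginning of the first leg (stage x -50, y -55 mm). Axes as the stage.
- corner (a point): Point on the plate's top face where the centre lines of the two legs meet (stage x +50, y -55 mm). The carrier's pin stops against the far wall 2 mm beyond it in x. Axes as the stage.
- home (a point): Point on the plate's top face where the carrier's axis stands when fully home, its pin against the end of the second leg (stage x +50, y +55 mm). Axes as the stage.
- carrier: Loose specimen carrier, some 0.25 kg, in the first leg within 25 mm of its beginning. Origin on its axis at the plate top, z up. Aluminium flange (64 mm across, 5 mm thick) lies on the plate. A 14 mm pin below runs in the slot, 2 mm play each side; a 56 mm foot under the plate stops it coming out or tipping. No spring, polished slideway: under 1 N slides it, and it stays put.
- dome (a point): Top of the carrier on its axis, 52 mm above the plate: clear dome over a beetle, 24 mm across and 14 mm high, on the black round post, 24 mm across, from the flange (5 mm) to 38 mm above the plate.
- box_small: Bystander: clear specimen box 42 x 32 x 18 mm lying on the stage's plate inside the elbow of the L. Origin under its centre.
- tweezers: Bystander: steel tweezers 116 mm long, 20 mm wide, 6 mm thick, lying (length along their own x) on the stage's plate beside the microscope. Origin under the middle.
- box_large: Bystander: clear specimen box 60 x 45 x 22 mm on the table beside the stage. Origin under its centre.
- pot: Bystander: clear magnifier pot with red lid, 72 mm across, 84 mm high, on the table beside the stage. Origin under its centre.
- loupe: Bystander: red folding loupe about 61 x 48 x 12 mm (pin 14 mm high) on the table beside the stage. Origin under its round end.
- book: Bystander: green book 150 x 210 x 24 mm on the table. Origin under its centre.
- case: Bystander: black disc case 135 x 190 x 15 mm lying on the book. Origin under its centre.
There are look-alikes about, which are no part of the job. What is shaped like the carrier but blue or purple is not meant.

How it is judged:
By the outcome, as a careful person would: the job done as asked, in the order asked, and still so for the second after the job is handed in, with the robot touching nothing.
It also fails if it takes over 48 s, if anything falls off the work surface, if the arm or the gripper's body presses on something with over 40 N, if the wrist force passes 120 N, or if a joint passes its speed limit or range.

## Working session

There is one attempt and no reset: what is moved stays moved. The work goes in short steps, Python scripts to look and compute and a shell command to move; the robot and the scene stay as the last step left them, time stands still between calls to the robot, and variables do not carry over. Pictures are saved under pics/ and viewed, at most 10 in all, crops included, and the job is handed in when it is done.

```bash
mkdir -p pics; ls
python3 - <<'E'
from cell import robot, read_camera
import cv2,numpy as np
o=robot.get_obs();print(o)
for n in("scene","top"):
    c=read_camera(n);cv2.imwrite(f"pics/{n}0.png",c["color"][:,:,::-1]);print(n,{k:v for k,v in c.items() if k!="color"})
E
```

```text
pics
{'time': 0.0, 'joints': array([ 1.30981473,  0.68997566, -0.19450635,  1.56638263,  0.15731619,
        0.9025044 , -0.21508698]), 'joint_vel': array([ 0.00162186,  0.00052833,  0.00045395,  0.00057166,  0.0002543 ,
        0.00218568, -0.00116766]), 'effort': array([ 1.55873358e-04, -5.27571273e+01, -1.26688007e+00, -1.53429991e+01,
       -5.26388863e-02,  6.62025108e-03,  1.47515534e-04]), 'ee_pos': array([ 0.18133965, -0.59744521,  0.24590475]), 'tool_rot': array([-9.13411763e-04,  9.89149381e-01,  1.46910248e-01, -2.15053033e-04]), 'wrist_force': array([-0.13896746, -0.31348944,  0.88077855]), 'torque': array([-0.00772483,  0.00901084, -0.05794514]), 'gripper_force': 0.0, 'grip_width': 0.08840903357931403}
scene {'fx': 589.787455068661, 'fy': 589.787455068661, 'cx': 321.7931212923731, 'cy': 232.43748568161777, 'k1': -0.12526008988177983, 'pose': array([[-0.28494378,  0.55326871, -0.78275205,  1.55902373],
       [ 0.95827913,  0.18362749, -0.21904807,  0.35186942],
       [ 0.02254235, -0.81251134, -0.58250937,  0.82518045],
       [ 0.        ,  0.        ,  0.        ,  1.        ]])}
top {'fx': 606.3383585008675, 'fy': 606.3383585008675, 'cx': 315.00538435995026, 'cy': 238.3424623336841, 'k1': -0.030197370404539618, 'pose': array([[-0.00575082, -0.98036256,  0.19711973,  0.37216093],
       [-0.99993257,  0.00762636,  0.00875697,  0.08667046],
       [-0.01008832, -0.19705608, -0.98034031,  1.14857037],
       [ 0.        ,  0.        ,  0.        ,  1.        ]])}
```

View pics/top0.png

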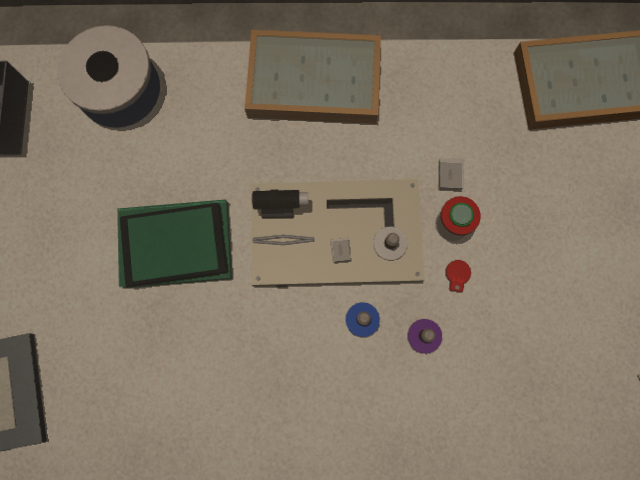

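View pics/scene0.png

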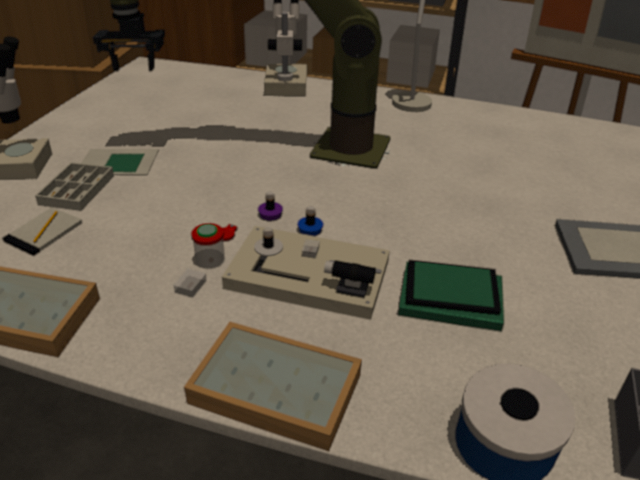

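The top view shows the stage at about (250..423, 181..285). The slot's second leg runs left along row 203, and its first leg runs along column 390. The carrier's flange is at (390,243), the microscope at (280,200), and the blue and purple look-alikes are off the stage. Next I'll zoom in to pick exact points.

```bash
cat > h.py <<'E'
import numpy as np,cv2
from cell import robot, read_camera
def ray(c,u,v,pose=None):
    K=np.array([[c["fx"],0,c["cx"]],[0,c["fy"],c["cy"]],[0,0,1]])
    p=cv2.undistortPoints(np.array([[[u,v]]],float),K,np.array([c["k1"],0,0,0,0.]))[0,0]
    P=c["pose"] if pose is None else pose
    return P[:3,3],P[:3,:3]@np.array([p[0],p[1],1])
def onz(c,u,v,z,pose=None):
    o,d=ray(c,u,v,pose); return o+d*(z-o[2])/d[2]
def two(r1,r2):
    (a,d),(b,e)=r1,r2
    s=np.linalg.lstsq(np.c_[d,-e],b-a,rcond=None)[0]
    p,q=a+s[0]*d,b+s[1]*e
    return (p+q)/2,np.linalg.norm(p-q)
E
python3 - <<'E'
import cv2
t=cv2.imread("pics/top0.png")[170:295,240:440];s=cv2.imread("pics/scene0.png")[215:315,215:395]
cv2.imwrite("pics/topc.png",cv2.resize(t,None,fx=4,fy=4,interpolation=2))
cv2.imwrite("pics/scec.png",cv2.resize(s,None,fx=4.4,fy=4.4,interpolation=2))
E
```

```text
(no output)
```

View pics/topc.png

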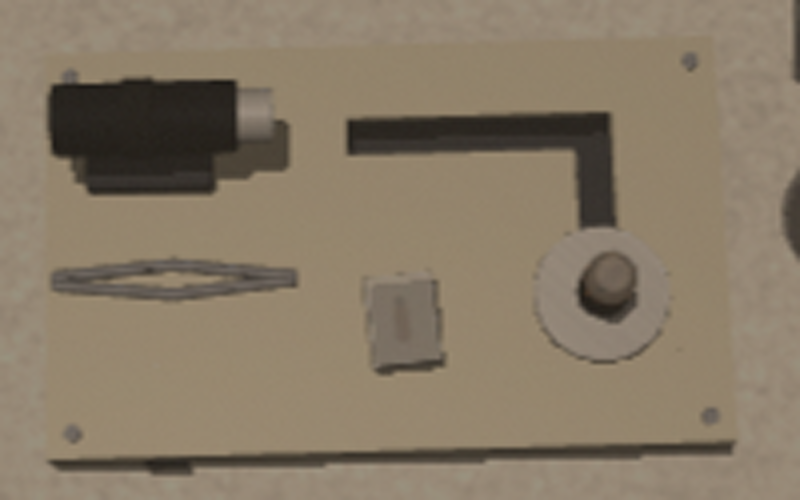

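View pics/scec.png

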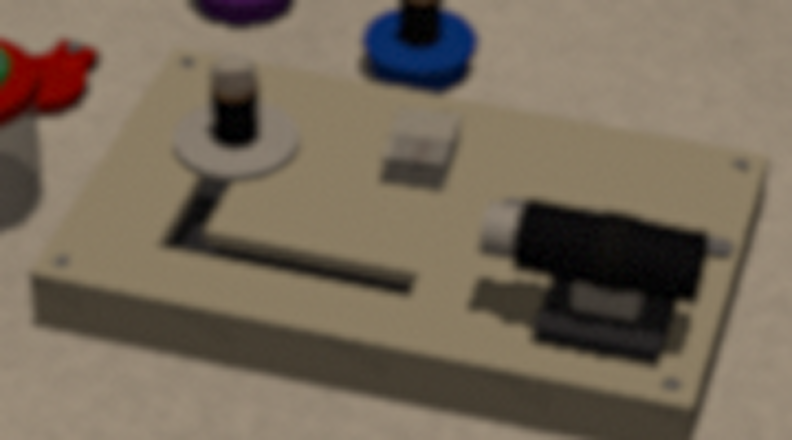

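Top crop: slot outer corner at (609,114), inner corner at (578,151), leg end at (348,122..154), flange centre at (602,294) and dome around (610,275). Scene crop: flange at (236,138), post axis at column 235 and the stage's top corners are visible. I'll fit the stage pose from both views.

```bash
cat > fit.py <<'E'
from h import *
T=read_camera("top");S=read_camera("scene")
t=lambda u,v:(240+(u+.5)/4-.5,170+(v+.5)/4-.5)
s=lambda u,v:(215+(u+.5)/4.4-.5,215+(v+.5)/4.4-.5)
M=dict(TL=(95,205),TR=(95,-115),BR=(-100,-115),BL=(-100,205),so=(59,-64),si=(41,-46),eo=(59,62),ei=(41,62))
ti=dict(TL=(42,54),TR=(713,37),BR=(735,441),BL=(50,461),so=(609,114),si=(578,151),eo=(348,122),ei=(348,154))
si=dict(TL=(690,408),TR=(33,278),BR=(178,50),BL=(768,157),so=(165,243),eo=(408,292),ei=(414,272))
def fit(A,B):
    ca,cb=A.mean(0),B.mean(0);U,D,V=np.linalg.svd((A-ca).T@(B-cb));R=(U@V).T
    return R,cb-R@ca,(D.sum()/((A-ca)**2).sum())
for nm,c,d,f in(("top",T,ti,t),("scene",S,si,s)):
    A=np.array([M[k] for k in d])/1e3;B=np.array([onz(c,*f(*p),.034)[:2] for p in d.values()])
    R,o,sc=fit(A,B);print(nm,"yaw",np.degrees(np.arctan2(R[1,0],R[0,0])),"o",o,"scale",sc);print(np.round(1e3*(B-A@R.T-o),1).tolist())
for k in si:
    p,e=two(ray(T,*t(*ti[k])),ray(S,*s(*si[k])));print(k,np.round(p,4),round(e,4))
print("flange top",onz(T,*t(602,294),.039),"scene",onz(S,*s(236,138),.039))
print(two(ray(T,*t(602,294)),ray(S,*s(236,138))))
print("dome",two(ray(T,*t(611,274)),ray(S,*s(235,67))))
E
python3 fit.py
```

```text
top yaw 1.123807665940615 o [0.61350321 0.01200072] scale 0.9970959348003435
[[0.5, 1.3], [-0.0, 0.4], [0.6, 1.7], [-0.1, -1.6], [-0.7, 1.0], [-0.3, -1.4], [-1.2, -1.0], [1.2, -0.5]]
scene yaw 1.0907598841626482 o [0.61584562 0.01385874] scale 0.9866124808969776
[[0.5, -1.5], [3.0, 3.2], [2.1, 2.2], [2.0, -0.9], [-3.9, 2.3], [-3.4, -1.9], [-0.2, -3.3]]
TL [0.7056 0.2196 0.0325] 0.0015
TR [ 0.7115 -0.1     0.0298] 0.0028
BR [ 0.5166 -0.1031  0.0313] 0.0013
BL [0.5097 0.2146 0.0306] 0.0016
so [ 0.6725 -0.0483  0.0342] 0.0031
eo [0.6701 0.0745 0.0338] 0.0009
ei [0.6547 0.0737 0.0335] 0.0012
flange top [ 0.58509309 -0.04325621  0.039     ] scene [ 0.58920007 -0.04161722  0.039     ]
(array([ 0.58558468, -0.04335329,  0.03605724]), np.float64(0.0005093058021233555))
dome (array([ 0.58610866, -0.04234401,  0.08062143]), np.float64(0.0007242244678652806))
```

The plate and carrier heights agree with the text (about 0.032 and 0.036/0.081 m). In stage coordinates the carrier is at x ≈ -29 and y ≈ -55 mm. I'll turn the tool into line with the stage and close the fingers.

Units first: shifts go in shares of 50 mm and turns go in shares of 90 degrees. So 0.138 rad is 0.0879.

```bash
echo '[[[0, 0, 0, 0.0879, 0], [0, 0, 0, 0.0879, 0], [0, 0, 0, 0, 0], [0, 0, 0, 0, 0]]]' > mv.in && python3 -m handwheel mv.in
cat > go.py <<'E'
from h import *
import sys
from scipy.spatial.transform import Rotation as Ro
O=np.array([.6137,.0122,.034]);Y=Ro.from_euler('z',1.12,degrees=True).as_matrix()
def st(o=None):
    o=o or robot.get_obs();q=o["tool_rot"];R=Ro.from_quat([*q[1:],q[0]]).as_matrix();return o["ee_pos"],R,o
if __name__=="__main__":
    p,R,o=st();g=O+Y@(np.array([float(a) for a in sys.argv[1:4]])/1e3)
    print("t",o["time"],"stage mm",np.round(1e3*Y.T@(p-O),1),"tool x in stage",np.round(Y.T@R[:,0],3),"need tool d mm",np.round(1e3*R.T@(g-p),1),"F",np.round(o["wrist_force"],1))
E
python3 go.py -66 -55 100
```

```text
time: 0.6
ee_pos: [0.1816, -0.5979, 0.2466]
tool_rot: [-0.0, 1.0, 0.011, -0.0]
wrist_force: [-0.2, 0.7, 0.3]
grip_width: 0.0582
gripper_force: 0.0
t 0.6 stage mm [-443.9 -601.5  212.6] tool x in stage [ 1.     0.003 -0.   ] need tool d mm [ 379.4 -545.5  112.6] F [-0.2  0.7  0.3]
```

In the tool's units: -0.032 m is -0.64, 0.022 m is 0.44.

```bash
echo '[[[0.44, -0.64, 0, 0, 0], [0.44, -0.64, 0, 0, 0], [0.44, -0.64, 0, 0, 0], [0.44, -0.64, 0, 0, 0], [0.44, -0.64, 0, 0, 0], [0.44, -0.64, 0, 0, 0], [0.44, -0.64, 0, 0, 0], [0.44, -0.64, 0, 0, 0]]]' > mv.in && python3 -m handwheel mv.in; echo '[[[0.44, -0.64, 0, 0, 0], [0.44, -0.64, 0, 0, 0], [0.44, -0.64, 0, 0, 0], [0.44, -0.64, 0, 0, 0], [0.44, -0.64, 0, 0, 0], [0.44, -0.64, 0, 0, 0], [0.44, -0.64, 0, 0, 0], [0.44, -0.64, 0, 0, 0]]]' > mv.in && python3 -m handwheel mv.in;echo '[[[0, 0, 0, 0, 0], [0, 0, 0, 0, 0]]]' > mv.in && python3 -m handwheel mv.in; python3 go.py -66 -55 70
```

```text
time: 1.4
ee_pos: [0.3535, -0.3375, 0.2469]
tool_rot: [0.0, 1.0, 0.011, 0.0]
wrist_force: [0.1, -0.1, 0.1]
grip_width: 0.0005
gripper_force: 0.0
time: 2.2
ee_pos: [0.5247, -0.078, 0.2468]
tool_rot: [0.0, 1.0, 0.011, 0.0]
wrist_force: [0.7, 0.3, 0.6]
grip_width: 0.0005
gripper_force: 0.0
time: 2.4
ee_pos: [0.5241, -0.0787, 0.2465]
tool_rot: [-0.0, 1.0, 0.012, -0.0]
wrist_force: [-0.5, -1.3, -0.6]
grip_width: 0.0008
gripper_force: 0.0
t 2.4 stage mm [-91.4 -89.1 212.5] tool x in stage [ 1.     0.004 -0.   ] need tool d mm [ 25.5 -34.  142.5] F [-0.5 -1.3 -0.6]
```

In the tool's units: 0.03 m is 0.6, -0.017 m is -0.34.

```bash
echo '[[[0.26, -0.34, 0.6, 0, 0], [0.24, -0.34, 0.6, 0, 0], [0, 0, 0, 0, 0], [0, 0, 0, 0, 0]]]' > mv.in && python3 -m handwheel mv.in; python3 go.py -66 -55 22
python3 - <<'E'
from go import *
o=robot.get_obs();w=read_camera("wrist");p,R,_=st(o)
W=np.eye(4);W[:3,:3]=R;W[:3,3]=p;w["pose"]=W@w["mount"];np.save("w1.npy",w,allow_pickle=True)
cv2.imwrite("pics/w1.png",w["color"][:,:,::-1]);print(np.round(w["pose"],3),w["fx"],w["k1"])
E
```

```text
time: 2.8
ee_pos: [0.5473, -0.0468, 0.1866]
tool_rot: [0.001, 1.0, 0.009, -0.001]
wrist_force: [-0.0, -0.5, 1.0]
grip_width: 0.0003
gripper_force: 0.0
t 2.8 stage mm [-67.5 -57.6 152.6] tool x in stage [ 1.    -0.001 -0.002] need tool d mm [  1.8  -2.8 130.6] F [-0.  -0.5  1. ]
[[ 0.019 -0.964 -0.266  0.616]
 [-1.    -0.018 -0.006 -0.044]
 [ 0.001  0.266 -0.964  0.323]
 [ 0.     0.     0.     1.   ]] 402.47100950465756 -0.020844392403541946
```

View pics/w1.png

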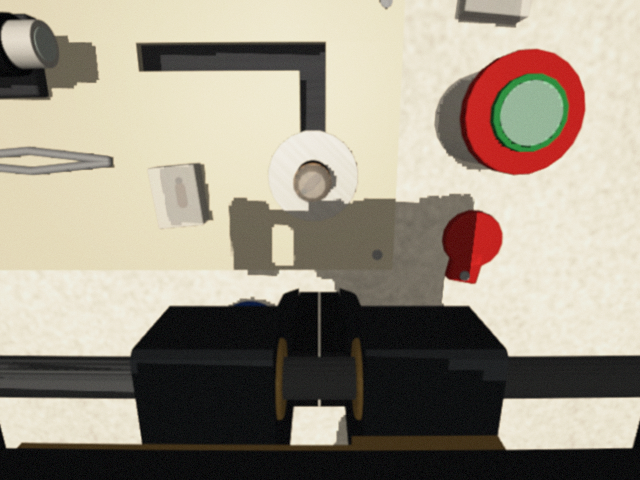

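The wrist view shows the slot outer corner at (326,42), inner corner at (301,70), leg end at (137,43..71), flange centre at (313,172) and the closed fingers at (320,300). I'll check these against the fit.

Run:
```python
from go import *
w=np.load("w1.npy",allow_pickle=True).item()
for n,u,v,z,e in(("so",326,42,.034,(59,-64)),("si",301,70,.034,(41,-46)),("eo",137,43,.034,(59,62)),("ei",137,71,.034,(41,62)),("flange",313,172,.039,(-29,-55)),("dome",312,180,.084,(-29,-55)),("box",178,198,.05,(0,0))):
    print(n,np.round(1e3*Y.T@(onz(w,u,v,z)-O),1),e)
```

```text
so [ 59.3 -61.8   0. ] (59, -64)
si [ 42.2 -45.1   0. ] (41, -46)
eo [59.4 63.   0. ] (59, 62)
ei [42.1 64.9  0. ] (41, 62)
flange [-24.9 -52.9   5. ] (-29, -55)
dome [-25.5 -52.9  50. ] (-29, -55)
box [-41.3  39.4  16. ] (0, 0)
```

In the tool's units: 0.04 m is 0.8, -0.003 m is -0.06.

```bash
echo '[[[0.02, -0.06, 0.8, 0, 0], [0, 0, 0.8, 0, 0], [0, 0, 0.6, 0, 0], [0, 0, 0.4, 0, 0], [0, 0, 0, 0, 0], [0, 0, 0, 0, 0]]]' > mv.in && python3 -m handwheel mv.in; python3 go.py -50 -54 22
```

```text
time: 3.45
ee_pos: [0.5498, -0.0435, 0.0581]
tool_rot: [0.0, 1.0, 0.009, 0.001]
wrist_force: [0.5, 0.6, -0.2]
grip_width: 0.0006
gripper_force: 0.0
t 3.45 stage mm [-65.  -54.4  24.1] tool x in stage [ 1.    -0.002  0.002] need tool d mm [15.  -0.5  2.2] F [ 0.5  0.6 -0.2]
```

In the tool's units: 0.006 m is 0.12, 0.005 m is 0.1.

```bash
echo '[[[0.1, 0, 0.02, 0, 0], [0.12, 0, 0, 0, 0], [0.12, 0, 0, 0, 0], [0.12, 0, 0, 0, 0], [0.12, 0, 0, 0, 0], [0.12, 0, 0, 0, 0], [0.12, 0, 0, 0, 0], [0.12, 0, 0, 0, 0]]]' > mv.in && python3 -m handwheel mv.in;  echo '[[[0.12, 0, 0, 0, 0], [0.12, 0, 0, 0, 0], [0.12, 0, 0, 0, 0], [0.1, 0, 0, 0, 0], [0.08, 0, 0, 0, 0], [0.06, 0, 0, 0, 0], [0, 0, 0, 0, 0]]]' > mv.in && python3 -m handwheel mv.in; python3 go.py 30 -54 22
python3 - <<'E'
from go import *
o=robot.get_obs();w=read_camera("wrist");p,R,_=st(o)
W=np.eye(4);W[:3,:3]=R;W[:3,3]=p;w["pose"]=W@w["mount"];np.save("w2.npy",w,allow_pickle=True)
cv2.imwrite("pics/w2.png",w["color"][:,:,::-1])
E
```

```text
time: 4.25
ee_pos: [0.5967, -0.0411, 0.0556]
tool_rot: [0.0, 1.0, 0.009, -0.0]
wrist_force: [-0.3, 0.2, 0.2]
grip_width: 0.0001
gripper_force: 0.1
time: 4.95
ee_pos: [0.6267, -0.0405, 0.0557]
tool_rot: [0.0, 1.0, 0.009, 0.0]
wrist_force: [0.1, -0.5, -0.2]
grip_width: 0.0004
gripper_force: 0.0
t 4.95 stage mm [ 12.  -53.   21.7] tool x in stage [ 1.    -0.001  0.001] need tool d mm [18.   1.  -0.3] F [ 0.1 -0.5 -0.2]
```

View pics/w2.png

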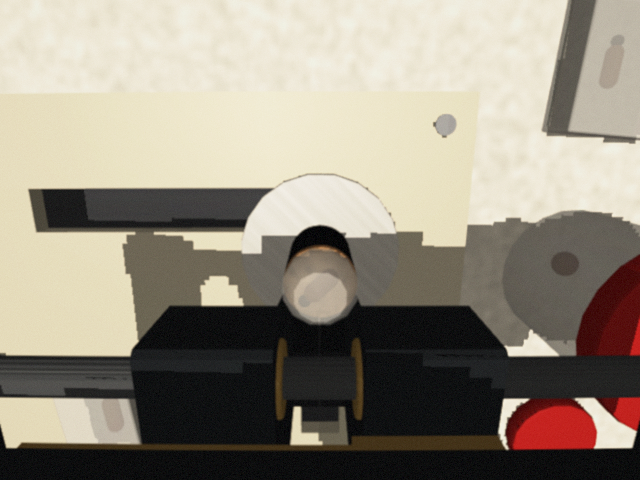

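The post is in front of the closed fingertips, with the flange centre at about (320,249) and the slot's second leg at rows 190..230. I'll push on gently to the corner wall.

```bash
python3 - <<'E'
from go import *
w=np.load("w2.npy",allow_pickle=True).item()
for u,v,z in((320,249,.039),(319,292,.083),(32,190,.034),(38,231,.034)): print(np.round(1e3*Y.T@(onz(w,u,v,z)-O),1))
E
echo '[[[0.06, 0, 0, 0, 0], [0.06, 0, 0, 0, 0], [0.06, 0, 0, 0, 0], [0.06, 0, 0, 0, 0], [0.04, 0, 0, 0, 0]]]' > mv.in && python3 -m handwheel mv.in|grep -E 'pos|wrist'; echo '[[[0.04, 0, 0, 0, 0], [0.02, 0, 0, 0, 0], [0, 0, 0, 0, 0]]]' > mv.in && python3 -m handwheel mv.in|grep -E 'pos|wrist'; python3 go.py 30 -54 22
```

```text
[ 36.2 -52.6   5. ]
[ 35.7 -52.1  49. ]
[59.2 62.1  0. ]
[42.5 62.7  0. ]
ee_pos: [0.6406, -0.0403, 0.0557]
wrist_force: [-0.7, -0.9, 0.5]
ee_pos: [0.6434, -0.0403, 0.0557]
wrist_force: [0.5, -0.0, -0.9]
t 5.8 stage mm [ 28.7 -53.   21.7] tool x in stage [ 1.    -0.001  0.   ] need tool d mm [ 1.3  1.  -0.3] F [ 0.5 -0.  -0.9]
```

In the tool's units: 0.001 m is 0.02.

```bash
for i in 1 2 3; do :; done; echo '[[[0.02, 0, 0, 0, 0], [0.02, 0, 0, 0, 0]]]' > mv.in && python3 -m handwheel mv.in|grep -E 'pos|wrist'; echo '[[[0.02, 0, 0, 0, 0], [0, 0, 0, 0, 0]]]' > mv.in && python3 -m handwheel mv.in|grep -E 'pos|wrist'; echo '[[[0.02, 0, 0, 0, 0], [0, 0, 0, 0, 0]]]' > mv.in && python3 -m handwheel mv.in|grep -E 'pos|wrist'; python3 go.py 30 -54 22
```

```text
ee_pos: [0.6451, -0.0403, 0.0557]
wrist_force: [0.2, -0.6, 0.4]
ee_pos: [0.6464, -0.0402, 0.0557]
wrist_force: [-0.3, -0.2, 0.4]
ee_pos: [0.6467, -0.0402, 0.0556]
wrist_force: [-1.1, 0.4, 1.8]
t 6.4 stage mm [ 31.9 -53.1  21.6] tool x in stage [ 1.    -0.001 -0.001] need tool d mm [-1.9  0.9 -0.4] F [-1.1  0.4  1.8]
```

In the tool's units: 0.001 m is 0.02.

```bash
echo '[[[0.02, 0, 0, 0, 0], [0, 0, 0, 0, 0]]]' > mv.in && python3 -m handwheel mv.in|grep -E 'pos|wrist'; echo '[[[0.02, 0, 0, 0, 0], [0, 0, 0, 0, 0]]]' > mv.in && python3 -m handwheel mv.in|grep -E 'pos|wrist'; python3 -c "
from h import *
w=read_camera('top');cv2.imwrite('pics/t3.png',w['color'][:,:,::-1])"; python3 go.py 30 -54 22
```

```text
ee_pos: [0.6468, -0.0402, 0.0556]
wrist_force: [-3.8, -0.6, 3.4]
ee_pos: [0.6469, -0.0403, 0.0555]
wrist_force: [-6.6, 0.8, 4.3]
t 6.85 stage mm [ 32.2 -53.1  21.5] tool x in stage [ 1.    -0.001 -0.005] need tool d mm [-2.2  0.9 -0.5] F [-6.7  0.   4.9]
```

Contact with the corner wall is confirmed: the force is rising while the tool stands still. I'll back off and check where the pot is before going round.

In the tool's units: -0.01 m is -0.2, -0.008 m is -0.16.

```bash
echo '[[[-0.16, 0, 0, 0, 0], [-0.2, 0, 0, 0, 0], [-0.16, 0, 0, 0, 0], [0, 0, 0, 0, 0]]]' > mv.in && python3 -m handwheel mv.in|grep -E 'pos|wrist'; python3 go.py 52 -92 22;python3 - <<'E'
from go import *
w=np.load("w1.npy",allow_pickle=True).item()
for u,v,z in((525,112,.084),(462,112,.084),(530,112,.084),(396,262,.034)): print(np.round(1e3*Y.T@(onz(w,u,v,z)-O),1))
w=read_camera('wrist');p,R,_=st();W=np.eye(4);W[:3,:3]=R;W[:3,3]=p;w["pose"]=W@w["mount"];np.save("w3.npy",w,allow_pickle=True)
cv2.imwrite("pics/w3.png",w["color"][:,:,::-1])
E
```

```text
ee_pos: [0.6226, -0.0407, 0.0558]
wrist_force: [0.4, -0.2, -0.5]
t 7.25 stage mm [  7.8 -53.1  21.8] tool x in stage [ 1.    -0.001 -0.   ] need tool d mm [44.2 38.9 -0.2] F [ 0.4 -0.2 -0.5]
[  13.1 -174.5   50. ]
[  12.9 -138.3   50. ]
[  13.1 -177.4   50. ]
[ -92.6 -115.2    0. ]
```

View pics/w3.png

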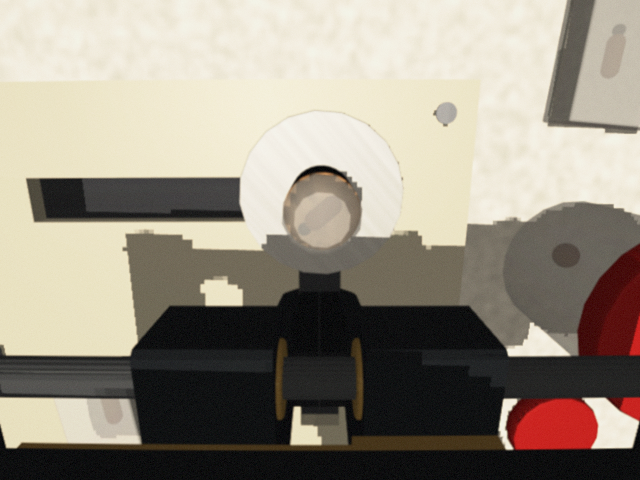

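The carrier is at the corner, with its flange centre at (321,191) in line with the second leg. The pot's near edge is at stage y ≈ -138 mm, so there is room to go round.

In the tool's units: 0.024 m is 0.48, 0.022 m is 0.44.

```bash
echo '[[[0, 0.4, 0, 0, 0], [0, 0.44, 0, 0, 0], [0, 0, 0, 0, 0], [0.4, 0, 0, 0, 0], [0.48, 0, 0, 0, 0], [0, 0, 0, 0, 0], [0, 0, 0, 0, 0]]]' > mv.in && python3 -m handwheel mv.in|grep -E 'pos|wrist'; python3 go.py 52 -70 22;python3 - <<'E'
from go import *
w=np.load("w3.npy",allow_pickle=True).item()
for u,v,z in((321,191,.039),(321,213,.084)): print(np.round(1e3*Y.T@(onz(w,u,v,z)-O),1))
E
```

```text
ee_pos: [0.6678, -0.0806, 0.0554]
wrist_force: [-0.1, -0.8, -0.2]
t 8.0 stage mm [ 52.3 -93.8  21.4] tool x in stage [ 1.  0. -0.] need tool d mm [ -0.3 -23.8  -0.5] F [-0.1 -0.8 -0.2]
[ 56. -53.   5.]
[ 56.  -52.7  50. ]
```

In the tool's units: -0.006 m is -0.12, -0.005 m is -0.1.

```bash
echo '[[[0.02, -0.1, 0, 0, 0], [0, -0.12, 0, 0, 0], [0, -0.12, 0, 0, 0], [0, -0.12, 0, 0, 0], [0, -0.12, 0, 0, 0], [0, -0.12, 0, 0, 0], [0, -0.12, 0, 0, 0], [0, -0.12, 0, 0, 0]]]' > mv.in && python3 -m handwheel mv.in|grep -E 'pos|wrist';  echo '[[[0, -0.12, 0, 0, 0], [0, -0.12, 0, 0, 0], [0, -0.12, 0, 0, 0], [0, -0.12, 0, 0, 0], [0, -0.12, 0, 0, 0], [0, -0.1, 0, 0, 0], [0, -0.08, 0, 0, 0], [0, -0.06, 0, 0, 0]]]' > mv.in && python3 -m handwheel mv.in|grep -E 'pos|wrist'; python3 go.py 52 25 22;python3 - <<'E'
from go import *
w=read_camera('wrist');p,R,_=st();W=np.eye(4);W[:3,:3]=R;W[:3,3]=p;w["pose"]=W@w["mount"];np.save("w4.npy",w,allow_pickle=True)
cv2.imwrite("pics/w4.png",w["color"][:,:,::-1])
E
```

```text
ee_pos: [0.6681, -0.0343, 0.0557]
wrist_force: [0.1, -0.1, -0.3]
ee_pos: [0.6673, 0.0076, 0.0557]
wrist_force: [-1.2, -0.2, -0.2]
t 9.6 stage mm [53.5 -5.6 21.7] tool x in stage [ 1.    -0.001 -0.   ] need tool d mm [ -1.5 -30.6  -0.3] F [-1.2 -0.2 -0.2]
```

View pics/w4.png

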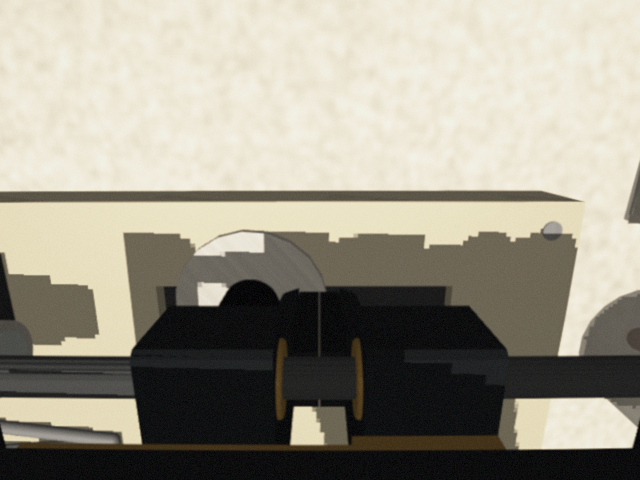

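The post (250,300) is moving ahead of the fingers along the second leg, and the slot end shows at column 157. I'll go on, slower near the end.

In the tool's units: -0.004 m is -0.08, -0.003 m is -0.06.

```bash
echo '[[[0, -0.08, 0, 0, 0], [0, -0.08, 0, 0, 0], [0, -0.08, 0, 0, 0], [0, -0.08, 0, 0, 0], [0, -0.08, 0, 0, 0], [0, -0.06, 0, 0, 0], [0, -0.04, 0, 0, 0], [0, 0, 0, 0, 0]]]' > mv.in && python3 -m handwheel mv.in|grep -E 'pos|wrist';  echo '[[[0, -0.04, 0, 0, 0], [0, -0.02, 0, 0, 0], [0, 0, 0, 0, 0]]]' > mv.in && python3 -m handwheel mv.in|grep -E 'pos|wrist'; echo '[[[0, -0.04, 0, 0, 0], [0, 0, 0, 0, 0]]]' > mv.in && python3 -m handwheel mv.in|grep -E 'pos|wrist'; python3 go.py 52 25 22
```

```text
ee_pos: [0.6668, 0.0327, 0.0557]
wrist_force: [-0.2, 1.2, 0.7]
ee_pos: [0.6668, 0.0354, 0.0557]
wrist_force: [0.5, -0.2, -0.8]
ee_pos: [0.6668, 0.0376, 0.0557]
wrist_force: [-0.3, 0.3, -0.3]
t 10.95 stage mm [53.6 24.4 21.7] tool x in stage [ 1. -0.  0.] need tool d mm [-1.6 -0.6 -0.3] F [-0.3  0.3 -0.3]
```

In the tool's units: -0.001 m is -0.02.

```bash
for i in 1; do echo '[[[0, -0.02, 0, 0, 0], [0, -0.02, 0, 0, 0], [0, 0, 0, 0, 0]]]' > mv.in && python3 -m handwheel mv.in|grep -E 'pos|wrist'; echo '[[[0, -0.02, 0, 0, 0], [0, -0.02, 0, 0, 0], [0, 0, 0, 0, 0]]]' > mv.in && python3 -m handwheel mv.in|grep -E 'pos|wrist'; done; echo '[[[0, -0.02, 0, 0, 0], [0, 0, 0, 0, 0]]]' > mv.in && python3 -m handwheel mv.in|grep -E 'pos|wrist'; python3 go.py 52 29 22
```

```text
ee_pos: [0.6667, 0.0394, 0.0557]
wrist_force: [-0.5, -0.8, -0.2]
ee_pos: [0.6667, 0.0415, 0.0557]
wrist_force: [-0.2, 0.8, 0.4]
ee_pos: [0.6667, 0.0419, 0.0557]
wrist_force: [0.1, -0.9, 0.6]
t 11.75 stage mm [53.5 28.6 21.7] tool x in stage [ 1.    -0.001 -0.   ] need tool d mm [-1.5 -0.4 -0.3] F [ 0.1 -0.9  0.6]
```

In the tool's units: -0.001 m is -0.02.

```bash
echo '[[[0, -0.02, 0, 0, 0], [0, 0, 0, 0, 0]]]' > mv.in && python3 -m handwheel mv.in|grep -E 'pos|wrist'; echo '[[[0, -0.02, 0, 0, 0], [0, 0, 0, 0, 0]]]' > mv.in && python3 -m handwheel mv.in|grep -E 'pos|wrist';echo '[[[0, -0.02, 0, 0, 0], [0, 0, 0, 0, 0], [0, 0, 0, 0, 0]]]' > mv.in && python3 -m handwheel mv.in|grep -E 'pos|wrist'; python3 go.py 52 29 22
```

```text
ee_pos: [0.6667, 0.0423, 0.0558]
wrist_force: [0.2, -1.7, 1.6]
ee_pos: [0.6669, 0.0431, 0.056]
wrist_force: [0.1, -4.6, 2.7]
ee_pos: [0.6669, 0.0436, 0.0561]
wrist_force: [1.2, -5.2, 3.7]
t 12.45 stage mm [53.8 30.4 22.1] tool x in stage [ 1.    -0.002  0.001] need tool d mm [-1.8  1.4  0.1] F [ 1.2 -5.2  3.7]
```

Force is building against the end wall. I'll give it one more firm nudge, then back away, lift and check.

In the tool's units: -0.001 m is -0.02.

```bash
echo '[[[0, -0.02, 0, 0, 0], [0, -0.02, 0, 0, 0], [0, 0, 0, 0, 0]]]' > mv.in && python3 -m handwheel mv.in|grep -E 'pos|wrist'; echo '[[[0, 0.08, 0, 0, 0], [0, 0.12, 0, 0, 0], [0, 0.2, 0, 0, 0], [0, 0.2, 0, 0, 0], [0, 0, -0.6, 0, 0], [0, 0, -0.8, 0, 0], [0, 0, -0.8, 0, 0], [0, 0, 0, 0, 0]]]' > mv.in && python3 -m handwheel mv.in|grep -E 'pos|wrist'; echo '[[[-0.6, 0.2, 0, 0, 0], [-0.6, 0.2, 0, 0, 0], [-0.6, 0.2, 0, 0, 0], [0, 0, 0, 0, 0], [0, 0, 0, 0, 0]]]' > mv.in && python3 -m handwheel mv.in|grep -E 'pos|wrist'
python3 - <<'E'
from go import *
w=read_camera('wrist');p,R,_=st();W=np.eye(4);W[:3,:3]=R;W[:3,3]=p;w["pose"]=W@w["mount"];np.save("w5.npy",w,allow_pickle=True)
cv2.imwrite("pics/w5.png",w["color"][:,:,::-1])
E
```

```text
ee_pos: [0.6669, 0.0438, 0.0561]
wrist_force: [-0.5, -7.2, 3.3]
ee_pos: [0.6712, 0.0168, 0.1717]
wrist_force: [0.4, -1.3, -0.4]
ee_pos: [0.5776, -0.0149, 0.1655]
wrist_force: [1.6, 0.7, -0.5]
```

View pics/w5.png

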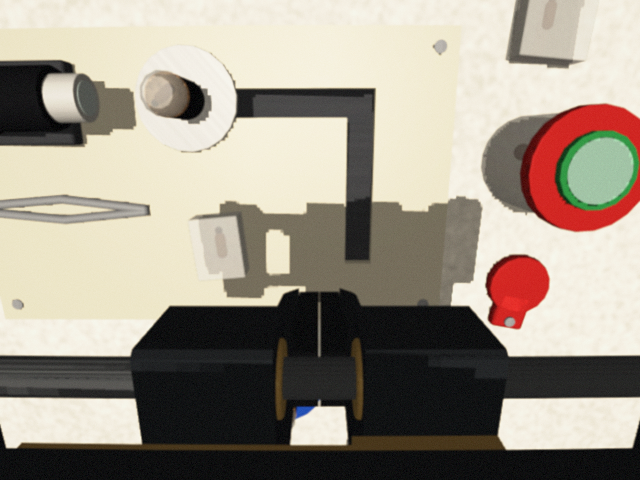

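The carrier now sits in front of the microscope, with its flange centre at (187,98). The slot's outer corner is at (375,89), its inner corner at (347,117), and the bystanders haven't moved. I'll measure home relative to the slot.

Run:
```python
from go import *
w=np.load("w5.npy",allow_pickle=True).item();f=lambda u,v,z:1e3*Y.T@(onz(w,u,v,z)-O)
im=w["color"][30:165,125:250];m=cv2.inRange(im,(195,195,195),(255,255,255));hs=cv2.cvtColor(im,cv2.COLOR_RGB2HSV)
m=((hs[...,1]<18)&(hs[...,2]>170)).astype(np.uint8)
c=max(cv2.findContours(m,0,2)[0],key=cv2.contourArea);e=cv2.fitEllipse(cv2.convexHull(c));print(e)
fl=f(e[0][0]+125,e[0][1]+30,.039)
so,si,lo=f(375,89,.034),f(347,117,.034),f(358,260,.034)
print("flange",fl,"so",so,"si",si,"start",lo)
print("carrier from slot corner y", fl[1]-so[1]-64, fl[1]-si[1]-46, "want 55")
print(robot.get_obs()["time"])
```

```text
((60.082252502441406, 67.47644805908203), (97.1609878540039, 106.75614929199219), 155.0132598876953)
flange [55.15186045 58.03443389  5.        ] so [ 6.04191866e+01 -6.01310801e+01  2.77555756e-14] si [ 4.35664759e+01 -4.28454044e+01  2.77555756e-14] start [-5.19167019e+01 -5.22295172e+01  2.77555756e-14]
carrier from slot corner y 54.16551399909852 54.87983831046074 want 55
14.1
```

```bash
python3 -c "
from cell import robot
print(robot.job_done())"
```

```text
the job is handed in; nothing more can be done
None
```

I pushed the specimen carrier round the corner and up against the end of the second leg in front of the microscope: it measured about 54.5 mm along against 55 mm for home, with the end-wall force felt. The bystanders look undisturbed, the hand is clear, and I handed the job in at about 14 s.

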